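# Gauge a silver handle cap with the bench caliper's thumbwheel

## Task

Gauge the silver knife-handle cap, the tall round one with the domed top: stand it upright on the bench between the open jaws of the caliper, well inside their length, and let go of it. Then close the caliper by rolling its knurled thumbwheel with a fingertip until both jaws bear lightly on the cap, and take your hand away leaving it like that. Drive the caliper by the thumbwheel only, not by pushing the jaw or housing, press the wheel and nip the thin silver gently, and leave the other things on the bench alone.

Things in the scene. Friction and masses are not known exactly. Their poses are not given: they have to be found in the camera images.
- caliper: 300 mm digital caliper face up in a low steel stand, fixed. Origin on the bench under the beam, level with the fixed jaw's face. y along the beam, -x the way its long jaws point (towards the robot), z up. Beam x -10..10, y +30..-345, z 20..25 mm; stand's base strip x -14..32, z 0..6 mm, two posts with clips to z 33 mm at y +20 and -325. Bare bench (z 0) between the jaws.
- fixed_jaw: The caliper's fixed steel jaw, at the +y end; origin and axes as caliper. Its flat measuring face is the plane y = 0 facing -y, from x -10 to x -74 mm (the tip), z 20 to 25 mm; the jaw is 18 mm wide at the root, 9 mm at the tip.
- jaw: The moving jaw with the black housing that slides with it. Origin on the bench plane, level with its measuring face; axes as caliper. Face: plane y = 0 facing +y, x -10..-74, z 20..25 mm. Housing y -12..-97, x -22..16, z 17..31 mm; a notch in its -x edge, y -68..-90, holds the thumbwheel.
- rim (a point): Middle of the thumbwheel's exposed rim: the wheel's point furthest to -x, at half its height (z 23 mm). Slides with the jaw, does not turn; axes as jaw, in whose frame it is at x -26, y -79 mm. The fingertip presses here towards +x; the space in front and below (down to the bench) is free.
- thumbwheel: Knurled steel wheel, 16 mm diameter, z 19..27 mm, axis upright, 4 mm of rim proud of the housing; origin at its centre. It rolls on the beam: a fingertip pressing the rim and stroking to +y shuts the jaw, which moves half as far; to -y opens it. Needs about 2 N along the rim; each newton more squeezes with 2 N. Over 16 N on it is too rough.
- carriage (a joint): Opening between the two measuring faces, m: 0 shut, grows as the jaw slides to -y, limit 0.15. It stays where it is left.
- cap: The cap to gauge: loose thin-walled silver cap standing upright, a plain cylinder 32 mm in diameter and 48 mm high with a low dome, 58 mm tall in all, about 120 g. Origin at the centre of its underside, z up. It can be gripped across its sides above the jaws (z 32 to 48 mm). Over 6 N from the moving jaw marks it.
- collar: Bystander: low flanged silver collar, 42 mm in diameter, 18 mm high, loose. Origin at the centre of its underside.
- finial: Bystander: small waisted silver finial, 30 mm in diameter, 36 mm high, loose. Origin at the centre of its underside.
- hammer: Bystander: small chasing hammer lying beyond the caliper, wooden handle with a bulbous end, flat round steel face and ball peen, 225 mm long, along its y axis. Origin on the bench under its middle.
- tin: Bystander: closed tin, 72 mm in diameter, 85 mm high. Origin at the centre of its underside.
Not all that is in view belongs to the job. What is shaped like the cap but blue or brown is not meant.

How it is judged:
On the way, in this order (a step that is already met when the one before it is completed fails the run):
1. the cap stands upright on the bench between the jaws, let go (y of cap in the frame of fixed_jaw below -0.014 m and y of cap in the frame of jaw above 0.014 m and x of cap in the frame of caliper between -0.066 and -0.024 m and angle between cap's own z axis and vertical below 0.1 rad and height (world z) of cap below 0.004 m and contact force between the fingers and cap below 0.1 N), for 0.2 s.
2. the jaws are closed on the cap (contact force between each of jaw, fixed_jaw and cap above 0.5 N and value of joint carriage below 0.034 m), for 0.2 s.
At the end, for the whole second after the job is handed in: The cap stands upright (within 0.1 rad) and still on the bench between the caliper's jaws, its axis 24 to 66 mm out from the beam's middle, and both jaws bear on it with at least 0.5 N (opening under 34 mm) (all of step 2 and x of cap in the frame of caliper between -0.066 and -0.024 m and angle between cap's own z axis and vertical below 0.1 rad and height (world z) of cap below 0.004 m and linear speed of cap below 0.01 m/s); the robot touches nothing.
It fails at once if the moving jaw squeezes the cap with more than 6 N (contact force between jaw and cap above 6 N).
It fails at once if the thumbwheel is pressed with more than 16 N (contact force between the fingers and thumbwheel above 16 N).
It fails at once if the moving jaw or its housing is pushed directly (over 6 N) (contact force between any of the fingers, the arm and jaw above 6 N).
It fails at once if a bystander is moved more than 20 mm (distance of any of collar, finial, hammer, tin from where it was at the start of the episode above 0.02 m).
It also fails if it takes over 72 s, if anything falls off the work surface, if the arm or the gripper's body presses on something with over 40 N, if the wrist force passes 120 N, or if a joint passes its speed limit or range.

## Robot

A 7-joint arm with a two-finger parallel gripper is mounted at the origin on the work surface. World frame = base frame: x ahead of the robot, y to its left, z up, the work surface at z = 0. Lengths are in m, angles in rad, forces in N, time in s.
With the tool pointing down it reaches from about 0.4 to 0.75 m from the base axis. Payload 19.5 kg.
Tool frame: the origin (TCP) lies at the very end of the fingers, on their centre line; the grasp point (between the pads) lies 19 mm behind it; z points along the fingers, y is the direction in which the jaws open and shut (so a half turn about z gives the same grasp; the last joint's range is limited). The gripper opens to 85 mm and grips with 20 to 120 N. Pads are 22 mm wide; open, the fingers measure 114 mm over their backs; the gripper's body (76 mm by 85 mm) begins 54 mm behind the grasp point. The pads swing forward as they close: fully open they stand 13 mm farther back than shut.
Start: joints at [1.064, 0.707, -0.028, 1.485, 0.022, 0.951, -0.075], TCP at [0.258, -0.514, 0.231] pointing down, gripper open.
Joint ranges: [-2.71, 2.71], [-0.32, 2.16], [-1.57, 1.52], [0, 2.45], [-1.46, 4.6], [0, 2.02], [-2.83, 2.83]. Speed limits (rad/s): [1.89, 1.89, 2.57, 2.57, 3.01, 3.01, 3.01].

## Interface

Orientations are given as a unit quaternion [x, y, z, w].
In Python, from bench import ctrl, get_image, get_calibration, ticket, nets gives the robot as it stands.
- The arm moves only by the shell command python3 -m crank 'ROWS' [OPENING] [FORCE]. ROWS is JSON, a list of rows, each a list of 6 numbers: the shift along the world's x, y, z as a fraction of full scale, then the turn, a rotation vector about the world's x, y, z as a fraction of full scale. In form: [[dx, dy, dz, ax, ay, az], ...]. A call has 1 to 8 rows; each row shifts and turns the commanded pose from where the row before left it; what a row does not reach is not made up. Full scale, the value 1, is 30 mm for a shift and 5 degrees for a turn. A row lasts 1/8 s, in which the tool goes at most 62.5 mm and 10.7 degrees, less where a joint would pass 70% of its speed; a pose out of reach is approached as far as the arm can. A call with a number of a shift or a turn outside -1 to 1 is refused whole. A call with a gripper value outside its range is refused whole. OPENING is the opening, from 0 (shut) to 1 (fully open), set as the call begins (- or left out, the last holds). The fingers move at their own pace and stop on an object; FORCE is the grip in N (left out, the last holds). Time passes only in rows, so rows that do not move let the fingers close. It gives the time, the measured TCP pose, the force and the opening at its end, in the units of the state.
- ctrl.observe(): the state, without advancing time (a new reading comes with each control period).
- get_image(name): name is "scene" or "top"; returns (picture, depth): 480x640x3 uint8, red, green, blue; 480x640 float32, m along the optical axis (not along the pixel's ray), 0 where there is no reading.
- get_calibration(name): a dict with "fx", "fy", "cx", "cy" (pixels), "k1" (the pictures are not rectified: a ray, as slopes to the right and down, at radius r is drawn at 1 + k1 r^2 times it, then the intrinsics apply), "R" (3x3) and "t" (3): a world point X has camera coordinates R X + t. Camera axes: x right, y down, z forward; pixel columns grow to the right and rows downward; lengths in m; the calibration is good to about 2 mm. A picture is of the moment at which its call begins. get_calibration takes no time and is no camera call.
- ticket.sign_off(): hands the job in, once; it reports no verdict.
Trained networks look in the newest picture that a camera, given by its name, has taken for a name from the list of things; names that differ only in an ending like _2 or _b are one class to them, and where a whole thing is asked for, a point or a joint stands for the part that bears it (a point fixed in the world has none). Each returns a list of dicts, best first, with "score" (0 to 1); they miss things now and then, are a little off and sometimes report something else, mostly with a low value. They report only what shows in the picture. A call takes as long as a camera call. They do not tell look-alikes from the thing itself.
- nets.search_frame(camera, label): "bbox" ([left, top, right, bottom] as shares, 0 to 1, of the picture: columns of its width, rows of its height, round what is visible of it).
- nets.silhouettes(camera, label): "pixels" (480x640 bool, what is visible of it) and "bbox" ([left, top, right, bottom] as shares, 0 to 1, of the picture: columns of its width, rows of its height, round what is visible of it).
- nets.place_of(camera, label): "point" ([row, column] as shares, 0 to 1, of the picture: columns of its width, rows of its height: a listed point, or the origin of a listed thing).
The state is a dict: "time_s": time; "qpos": joint angles; "dq": joint speeds; "effort": joint torques, N m; "ee_pos": TCP position; "eef_rot": TCP orientation; "force": force on the tool from outside, world axes, zero at the start; "wrist_torque": the same for the moment, N m; "grip_width": finger opening in m.
Only numpy, scipy, OpenCV 4.12 (cv2) and the standard library are available. Lean on these libraries where they do the work, as an engineer would, in place of code of your own. Each camera call takes 0.05 s, during which the arm holds its last target. There are 200 camera calls.

## Working session

There is one attempt and no reset: what is moved stays moved. The work goes in short steps, Python scripts to look and compute and a shell command to move; the robot and the scene stay as the last step left them, time stands still between calls to the robot, and variables do not carry over. Pictures are saved under pics/ and viewed, about 8 in all and at most 12, crops included, and the job is handed in when it is done.

```bash
mkdir -p pics; cat > h.py <<'E'
import numpy as np, cv2
from bench import ctrl,get_image,get_calibration,ticket,nets
def ray(cam,u,v):
    c=get_calibration(cam); d=np.array([(u-c['cx'])/c['fx'],(v-c['cy'])/c['fy']]); p=d.copy()
    for _ in range(20): p=d/(1+c['k1']*(p@p))
    R=np.array(c['R']);t=np.array(c['t']); return -R.T@t, R.T@np.array([p[0],p[1],1.])
def at_z(cam,u,v,z):
    o,d=ray(cam,u,v); return o+d*(z-o[2])/d[2]
def at_d(cam,u,v,dep):
    o,d=ray(cam,u,v); return o+d*dep
def proj(cam,X):
    c=get_calibration(cam); q=np.array(c['R'])@np.array(X)+np.array(c['t']); s=q[:2]/q[2]; s=s*(1+c['k1']*(s@s))
    return s*[c['fx'],c['fy']]+[c['cx'],c['cy']]
def save(n,img): cv2.imwrite('pics/'+n+'.png',img[:,:,::-1])
E
python3 - <<'E'
from h import *
for c in ('top','scene'):
    im,d=get_image(c); save(c+'0',im); np.save(c+'0.npy',d)
    for l in ('cap','rim','thumbwheel','fixed_jaw','jaw','caliper','collar','finial','tin','hammer'):
        try: print(c,l,[(round(p['score'],2),np.round([p['point'][1]*640,p['point'][0]*480]).tolist(),np.round(at_z(c,p['point'][1]*640,p['point'][0]*480,0.023 if l in('rim','thumbwheel') else 0),3).tolist()) for p in nets.place_of(c,l)[:4]])
        except Exception as e: print(l,e)
print(ctrl.observe())
E
```

```text
top cap [(0.9, [208.0, 218.0], [0.639, 0.242, 0.0]), (0.85, [155.0, 222.0], [0.632, 0.345, 0.0]), (0.78, [128.0, 264.0], [0.551, 0.396, 0.0]), (0.76, [142.0, 299.0], [0.484, 0.367, 0.0])]
top rim [(0.83, [353.0, 248.0], [0.58, -0.032, 0.023])]
top thumbwheel [(0.51, [354.0, 238.0], [0.6, -0.036, 0.023])]
top fixed_jaw [(0.87, [282.0, 223.0], [0.63, 0.1, 0.0])]
top jaw [(0.74, [308.0, 227.0], [0.621, 0.05, 0.0])]
top caliper [(0.57, [280.0, 222.0], [0.63, 0.104, 0.0])]
top collar [(0.97, [483.0, 320.0], [0.443, -0.285, 0.0])]
top finial [(0.8, [178.0, 303.0], [0.477, 0.299, 0.0])]
top tin [(0.68, [168.0, 169.0], [0.734, 0.321, 0.0])]
top hammer [(0.81, [319.0, 174.0], [0.725, 0.029, 0.0]), (0.47, [281.0, 222.0], [0.631, 0.103, 0.0]), (0.34, [351.0, 246.0], [0.586, -0.031, 0.0])]
scene cap [(0.94, [425.0, 349.0], [0.563, 0.323, 0.0]), (0.9, [403.0, 372.0], [0.629, 0.343, 0.0]), (0.89, [474.0, 352.0], [0.484, 0.377, 0.0]), (0.63, [369.0, 333.0], [0.636, 0.237, 0.0])]
scene rim [(0.6, [322.0, 233.0], [0.589, -0.026, 0.023]), (0.52, [349.0, 390.0], [0.746, 0.335, 0.023])]
scene thumbwheel
[... 498 characters left out ...]
, -0.0])]
{'time_s': 1.1, 'qpos': array([ 1.06428026,  0.7064861 , -0.02760636,  1.48461844,  0.02200368,
        0.95090917, -0.07550026]), 'dq': array([-0.00052234,  0.00071604, -0.00133688,  0.00172702,  0.00028312,
        0.00010177, -0.00041264]), 'effort': array([ 1.15332805e-03, -8.82960463e+01,  1.23442579e+00, -2.36362231e+01,
        1.71454553e-02,  2.07047262e-03, -5.95907818e-05]), 'ee_pos': array([ 0.25773604, -0.51396013,  0.23127157]), 'eef_rot': array([ 9.73116082e-01,  2.30315193e-01, -1.21955456e-05, -5.81533905e-05]), 'force': array([-0.66493432,  0.26672762, -0.31836014]), 'wrist_torque': array([-0.04355696,  0.04991326,  0.03183713]), 'grip_width': 0.08568110220391076}
```

View images.

View pics/top0.png

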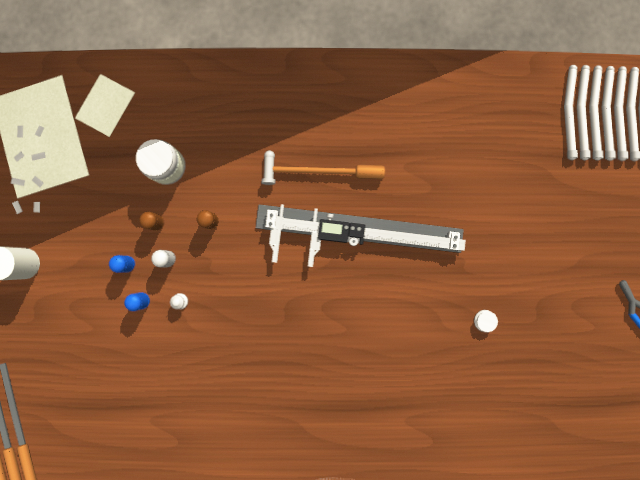

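View pics/scene0.png

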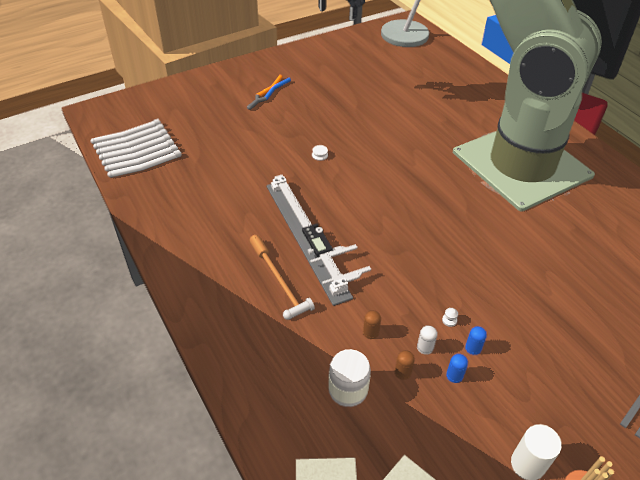

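```bash
python3 - <<'E'
from h import *
for c,(u0,v0,u1,v1) in (('top',(145,240,185,275)),('scene',(410,318,442,360))):
    d=np.load(c+'0.npy'); P=np.array([at_d(c,u,v,d[v,u]) for v in range(v0,v1) for u in range(u0,u1) if d[v,u]>0])
    Q=P[P[:,2]>0.015]; print(c,len(Q),Q.min(0).round(3),Q.max(0).round(3),np.median(P[P[:,2]>.03],0).round(3), 'zbench',np.median(P[P[:,2]<.01][:,2]).round(4))
    T=Q[Q[:,2]>Q[:,2].max()-.008]; print(T.mean(0).round(4),len(T))
c='top';d=np.load('top0.npy')
im=cv2.imread('pics/top0.png')
H=np.zeros((480,640))
for v in range(190,275):
    for u in range(245,480): H[v,u]=at_d(c,u,v,d[v,u])[2] if d[v,u]>0 else -1
m=(H>.013)&(H<.03)
P=np.array([at_z(c,u,v,.025)[:2] for v,u in zip(*np.nonzero(m)) if u>375 and u<440])
vx,vy,x0,y0=cv2.fitLine(P.astype(np.float32),cv2.DIST_HUBER,0,.01,.01).ravel(); print('beam',vx,vy,x0,y0,len(P))
crop=im[195:275,250:380]; a=cv2.resize(crop,None,fx=6,fy=6,interpolation=cv2.INTER_CUBIC)
cv2.imwrite('pics/crop1.png',a)
E
```

```text
top 304 [0.545 0.303 0.015] [0.577 0.333 0.062] [0.562 0.315 0.055] zbench 0.0001
[0.5615 0.3184 0.0567] 166
scene 397 [0.547 0.305 0.015] [0.629 0.353 0.061] [0.568 0.325 0.053] zbench -0.0001
[0.5703 0.3235 0.0563] 144Traceback (most recent call last):
  File "<stdin>", line 10, in <module>
  File "h.py", line 10, in at_d
    o,d=ray(cam,u,v); return o+d*dep
        ~~~^^^^^^^^^
  File "h.py", line 4, in ray
    c=get_calibration(cam); d=np.array([(u-c['cx'])/c['fx'],(v-c['cy'])/c['fy']]); p=d.copy()
ValueError: time passes only in moves, steps and waits
```

```bash
sed -i 's/^def ray/import functools\nget_calibration=functools.lru_cache(None)(get_calibration)\ndef ray/' h.py; python3 - <<'E'
from h import *
c='top';d=np.load('top0.npy')
im=cv2.imread('pics/top0.png')
H=np.zeros((480,640))
for v in range(190,275):
    for u in range(245,480): H[v,u]=at_d(c,u,v,d[v,u])[2] if d[v,u]>0 else -1
m=(H>.013)&(H<.03)
P=np.array([at_z(c,u,v,.025)[:2] for v,u in zip(*np.nonzero(m)) if u>375 and u<440])
vx,vy,x0,y0=cv2.fitLine(P.astype(np.float32),cv2.DIST_HUBER,0,.01,.01).ravel(); print('beam',vx,vy,x0,y0,len(P))
for v in (238,244,250,255,260):
    us=[u for u in range(260,330) if m[v,u]]; print(v,us)
crop=im[195:275,250:380]; a=cv2.resize(crop,None,fx=6,fy=6,interpolation=cv2.INTER_CUBIC)
cv2.imwrite('pics/crop1.png',a)
E
```

```text
beam 0.1259805 0.9920327 0.59978956 -0.13415615 697
238 [270, 271, 272, 273, 274, 275, 276, 277, 278, 279, 312, 313, 314, 315, 316, 317, 318, 322, 325]
244 [270, 271, 272, 273, 274, 275, 276, 277, 278, 279, 311, 312, 313, 314, 315, 316, 317, 318, 319, 320]
250 [274, 275, 276, 277, 278, 310, 311, 312, 313, 314, 317]
255 [273, 274, 275, 276, 277, 310, 311, 312, 313, 314]
260 [273, 274, 275, 276, 277, 309, 310, 311, 312, 313]
```

View pics/crop1.png

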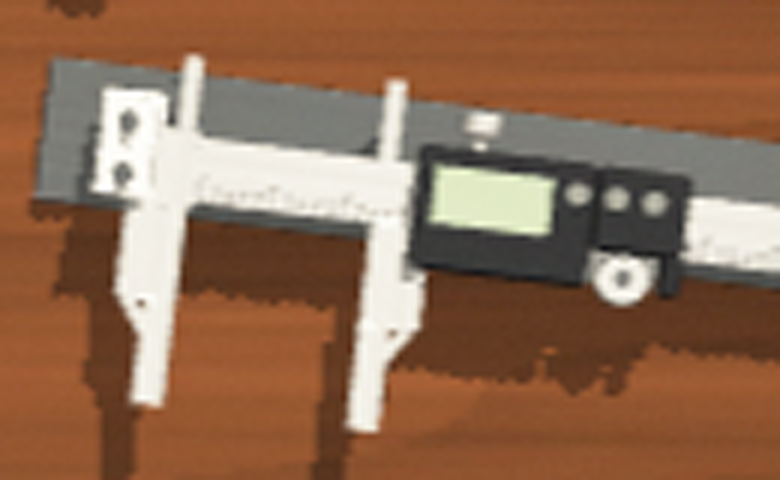

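```bash
python3 - <<'E'
from h import *
f=lambda x,y,z=.025: at_z('top',250+(x+.5)/6-.5,195+(y+.5)/6-.5,z)
for n,a in dict(ft=f(163,405),fr=f(186,210),mt=f(347,430),mr=f(370,215),wc=f(622,278,.027),rim=f(619,305,.027)).items(): print(n,a.round(4))
yax=np.array([.126,.992]);xax=np.array([.992,-.126]); b=np.array([.5998,-.1342])
F=(f(163,405)+f(186,210))[:2]/2; M=(f(347,430)+f(370,215))[:2]/2
s=(F-b)@yax; O=b+s*yax; print('caliper origin',O,'opening',(F-M)@yax)
g=(M-b)@yax; J=b+g*yax; print('jaw O',J,'rim pred',J-.026*xax-.079*yax)
op=(F-M)@yax
print('cap target', O-.045*xax-op/2*yax)
E
```

```text
ft [0.5547 0.1083 0.025 ]
fr [0.6151 0.1015 0.025 ]
mt [0.547  0.0514 0.025 ]
mr [0.6136 0.0444 0.025 ]
wc [ 0.594  -0.0336  0.027 ]
rim [ 0.5856 -0.0327  0.027 ]
caliper origin [0.62944873 0.09922493] opening 0.05709900192120026
jaw O [0.62225426 0.04258272] rim pred [ 0.58650826 -0.03250928]
cap target [0.58121149 0.07657383]
```

```bash
python3 -m crank '[[0.85,1,0,0,0,-0.84],[0.85,1,0,0,0,-0.84],[0.85,1,0,0,0,-0.84],[0.85,1,0,0,0,-0.84],[0.85,1,0,0,0,-0.84],[0.85,1,0,0,0,-0.84],[0.85,1,0,0,0,-0.84],[0.85,1,0,0,0,-0.84]]' 0.75 20
python3 -m crank '[[0.3,1,0,0,0,0],[0.3,1,0,0,0,0],[0.3,1,0,0,0,0],[0.3,1,0,0,0,0],[0.3,1,0,0,0,0],[0.3,1,0,0,0,0],[0.3,1,0,0,0,0],[0.3,1,0,0,0,0]]'
python3 -m crank '[[0.2,1,0,0,0,0],[0.2,1,0,0,0,0],[0.2,1,0,0,0,0],[0.2,1,0,0,0,0],[0.2,1,0,0,0,0],[0.2,1,0,0,0,0],[0,1,0,0,0,0],[0,1,0,0,0,0]]'
```

```text
time_s: 2.1
ee_pos: [0.4626, -0.2729, 0.2313]
eef_rot: [0.998, -0.062, 0.0, -0.0]
force: [0.4, 0.4, -0.2]
grip_width: 0.0643
time_s: 3.1
ee_pos: [0.534, -0.0329, 0.2313]
eef_rot: [0.998, -0.061, 0.0, -0.0]
force: [0.3, -0.2, -0.6]
grip_width: 0.0636
time_s: 4.1
ee_pos: [0.5697, 0.2071, 0.2312]
eef_rot: [0.998, -0.061, -0.0, -0.0]
force: [-0.2, -0.5, 0.4]
grip_width: 0.064
```

```bash
python3 -m crank '[[0,0.95,0,0,0,0],[0,0.95,0,0,0,0],[-0.1,0.95,0,0,0,0],[-0.1,0.95,0,0,0,0],[0,0,-1,0,0,0],[0,0,-1,0,0,0],[0,0,-1,0,0,0],[0,0,-1,0,0,0]]'
python3 -m crank '[[0,0,-0.7,0,0,0],[0,0,0,0,0,0]]'
python3 - <<'E'
from h import *
im,_=get_image('scene'); im2,_=get_image('top')
a=cv2.resize(im[230:390,320:520],(800,640)); b=cv2.resize(im2[200:320,90:250],(800,600))
save('c2',cv2.resize(np.vstack([a,b]),(400,600)))
print(proj('scene',[.564,.321,.058]))
E
```

```text
time_s: 5.1
ee_pos: [0.5637, 0.32, 0.1103]
eef_rot: [0.998, -0.061, 0.0, -0.0]
force: [0.4, 1.9, -0.1]
grip_width: 0.064
time_s: 5.35
ee_pos: [0.5631, 0.3198, 0.0891]
eef_rot: [0.998, -0.061, -0.001, 0.001]
force: [-0.7, 0.5, -0.1]
grip_width: 0.0643
[428.46916032 331.29224595]
```

View pics/c2.png

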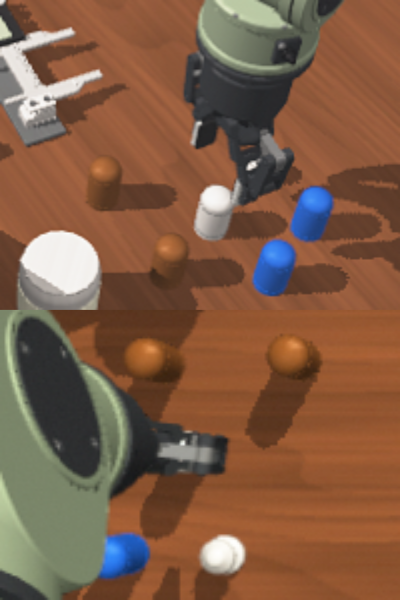

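```bash
python3 -m crank '[[0.05,0,-0.5,0,0,0],[0.05,0,-0.5,0,0,0],[0,0,-0.5,0,0,0],[0,0,-0.5,0,0,0],[0,0,0,0,0,0]]'
python3 -m crank '[[0,0,0,0,0,0],[0,0,0,0,0,0],[0,0,0,0,0,0],[0,0,0,0,0,0],[0,0,0,0,0,0],[0,0,0,0,0,0]]' 0.25 20
```

```text
time_s: 6.08
ee_pos: [0.5662, 0.3197, 0.0289]
eef_rot: [0.998, -0.061, -0.001, 0.0]
force: [0.0, -0.1, 0.3]
grip_width: 0.0645
time_s: 6.82
ee_pos: [0.567, 0.3202, 0.0308]
eef_rot: [0.998, -0.061, 0.0, -0.0]
force: [-1.1, -0.5, 5.6]
grip_width: 0.0312
```

```bash
python3 -m crank '[[0,0,0.3,0,0,0],[0,0,0.7,0,0,0],[0,0,1,0,0,0],[0,0,1,0,0,0],[0,0,0.6,0,0,0],[0,0,0,0,0,0]]'
python3 - <<'E'
from h import *
im,_=get_image('scene'); save('c3',cv2.resize(im[200:380,320:520],(600,540)))
E
```

```text
time_s: 7.58
ee_pos: [0.5671, 0.3203, 0.1396]
eef_rot: [0.998, -0.061, 0.001, -0.001]
force: [-0.4, 0.7, -2.4]
grip_width: 0.031
```

View pics/c3.png

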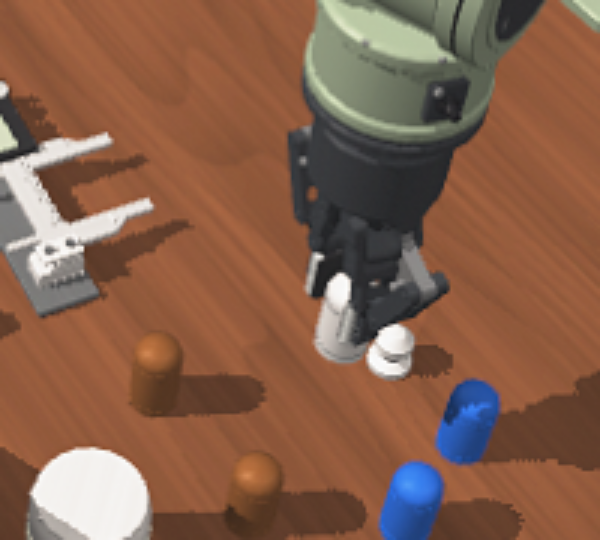

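```bash
python3 -m crank '[[0,-0.5,0,0,0,0],[0,-1,0,0,0,0],[0.1,-1,0,0,0,0],[0.1,-1,0,0,0,0],[0.1,-1,0,0,0,0],[0.1,-1,0,0,0,0],[0.1,-1,0,0,0,0],[0,-1,0,0,0,0]]'
python3 -m crank '[[0,-0.62,0,0,0,0],[0,0,-0.5,0,0,0],[0,0,-0.5,0,0,0],[0,0,0,0,0,0]]'
python3 - <<'E'
from h import *
im,_=get_image('scene');im2,_=get_image('top'); a=cv2.resize(im[190:310,270:430],(800,600));b=cv2.resize(im2[180:300,230:390],(800,600)); save('c4',cv2.resize(np.hstack([a,b]),(800,300)))
E
```

```text
time_s: 8.62
ee_pos: [0.5811, 0.0928, 0.1375]
eef_rot: [0.998, -0.061, -0.001, 0.0]
force: [0.5, -0.2, -1.3]
grip_width: 0.031
time_s: 9.12
ee_pos: [0.5809, 0.0774, 0.1066]
eef_rot: [0.998, -0.06, -0.001, 0.0]
force: [-0.2, -0.4, -0.5]
grip_width: 0.031
```

View pics/c4.png

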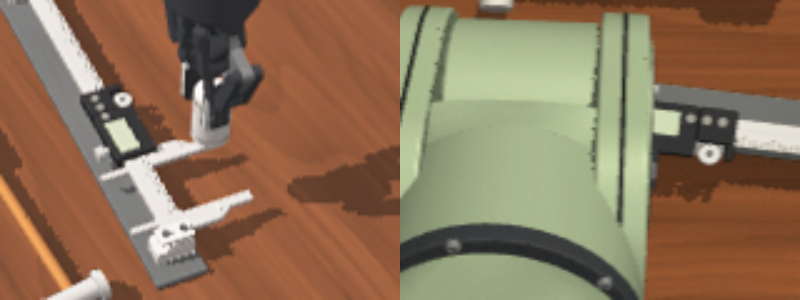

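```bash
python3 -m crank '[[0,0,-0.5,0,0,0],[0,0,-0.5,0,0,0],[0,0,-0.5,0,0,0],[0,0,0,0,0,0]]'
python3 - <<'E'
from h import *
im,_=get_image('scene'); save('c5',cv2.resize(im[210:310,290:420],(780,600),interpolation=cv2.INTER_CUBIC))
e=ctrl.observe()['ee_pos']; e[2]-=.031
S=lambda p:(p-[290,210])*6
print('base centre',S(proj('scene',e)),'fixed tip',S(proj('scene',[.5547,.1083,.025])),'mov tip',S(proj('scene',[.547,.0514,.025])))
E
```

```text
time_s: 9.72
ee_pos: [0.5811, 0.0763, 0.0619]
eef_rot: [0.998, -0.061, -0.001, 0.0]
force: [-0.2, -0.3, -1.2]
grip_width: 0.031
base centre [359.48370196 291.61797836] fixed tip [471.79860897 335.25239791] mov tip [402.8243371  223.43359183]
```

View pics/c5.png

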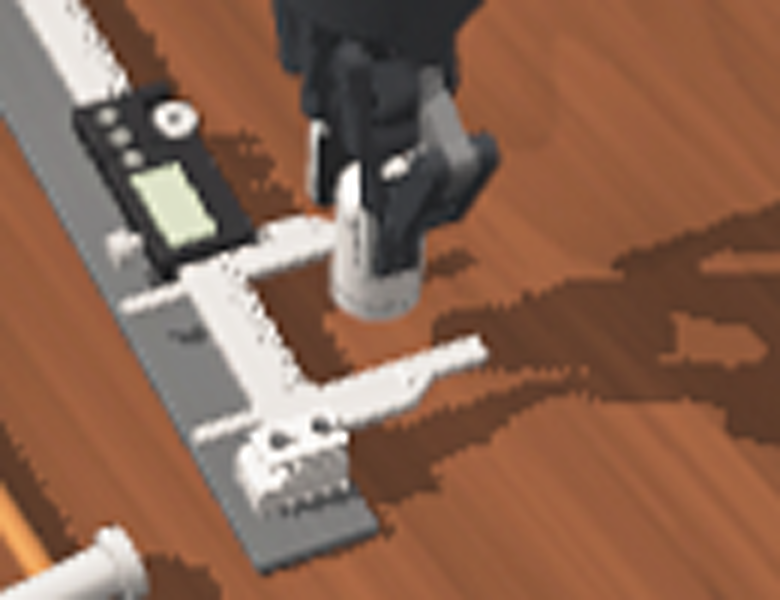

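```bash
python3 -m crank '[[0,0,-0.4,0,0,0],[0,0,-0.4,0,0,0],[0,0,-0.2,0,0,0],[0,0,0,0,0,0]]'
python3 -m crank '[[0,0,-0.04,0,0,0],[0,0,0,0,0,0]]'
```

```text
time_s: 10.28
ee_pos: [0.5816, 0.0764, 0.0328]
eef_rot: [0.998, -0.061, -0.0, 0.0]
force: [-1.0, -0.2, -0.7]
grip_width: 0.0313
time_s: 10.52
ee_pos: [0.5818, 0.0765, 0.0323]
eef_rot: [0.998, -0.061, 0.0, -0.0]
force: [-0.4, 0.6, -0.7]
grip_width: 0.0312
```

```bash
python3 -m crank '[[0,0,-0.04,0,0,0],[0,0,-0.04,0,0,0],[0,0,0,0,0,0],[0,0,0,0,0,0]]'
```

```text
time_s: 11.02
ee_pos: [0.5821, 0.0762, 0.0306]
eef_rot: [0.998, -0.061, 0.001, -0.0]
force: [-3.7, -1.0, 16.4]
grip_width: 0.0311
```

```bash
python3 -m crank '[[0,0,0.02,0,0,0],[0,0,0,0,0,0]]'; python3 -m crank '[[0,0,0,0,0,0],[0,0,0,0,0,0],[0,0,0,0,0,0],[0,0,0,0,0,0]]' 0.6; python3 -m crank '[[0,0,0.3,0,0,0],[0,0,0.6,0,0,0],[0,0,1,0,0,0],[0,0,1,0,0,0],[0,0,1,0,0,0],[-1,-1,0,0,0,0],[-1,-1,0,0,0,0],[-1,-1,0,0,0,0]]'
```

```text
time_s: 11.28
ee_pos: [0.582, 0.0762, 0.0306]
eef_rot: [0.998, -0.061, 0.0, 0.0]
force: [-0.7, -1.5, 7.8]
grip_width: 0.0309
time_s: 11.78
ee_pos: [0.5817, 0.0764, 0.0302]
eef_rot: [0.998, -0.061, -0.0, -0.0]
force: [-0.8, -1.0, 0.5]
grip_width: 0.051
time_s: 12.78
ee_pos: [0.4909, -0.0144, 0.1486]
eef_rot: [0.998, -0.061, 0.001, -0.0]
force: [1.4, -1.0, -1.1]
grip_width: 0.0513
```

```bash
python3 -m crank '[[-0.5,-1,0,0,0,0],[0,-1,0,0,0,0],[0,-1,0,0,0,0],[0,0,0,0,0,0],[0,0,0,0,0,0]]' 0 20
python3 - <<'E'
from h import *
im,_=get_image('scene');im2,d=get_image('top'); a=cv2.resize(im[190:310,270:430],(800,600));b=cv2.resize(im2[180:300,230:390],(800,600)); save('c6',cv2.resize(np.vstack([a,b]),(400,600)))
P=np.array([at_d('top',u,v,d[v,u]) for v in range(230,275) for u in range(280,312) if d[v,u]>0]); Q=P[P[:,2]>.035];print(len(Q),Q.mean(0),Q.min(0),Q.max(0))
E
```

```text
time_s: 13.4
ee_pos: [0.4769, -0.103, 0.1479]
eef_rot: [0.998, -0.061, 0.0, -0.0]
force: [-0.3, 1.2, -0.0]
grip_width: 0.0003
241 [0.57625176 0.07522944 0.05523373] [0.56188606 0.06091194 0.04366587] [0.59109439 0.08991561 0.06354791]
```

View pics/c6.png

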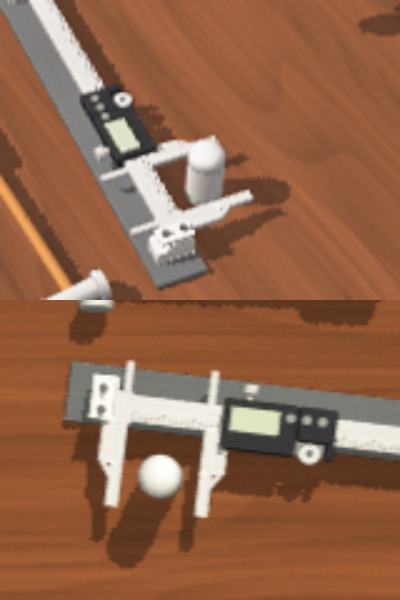

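```bash
python3 -m crank '[[0.9,0.77,0,0,0,0],[0.9,0.77,0,0,0,0],[0.9,0.77,0,0,0,0],[0,0,-1,0,0,0],[0,0,-1,0,0,0],[0,0,-0.8,0,0,0],[0,0,-0.5,0,0,0],[0,0,-0.5,0,0,0]]'
python3 -m crank '[[0,0,-0.4,0,0,0],[0,0,-0.35,0,0,0],[0,0,0,0,0,0],[0,0,0,0,0,0]]'
python3 - <<'E'
from h import *
im,_=get_image('scene'); save('c7',cv2.resize(im[190:310,270:430],(800,600),interpolation=cv2.INTER_CUBIC))
E
```

```text
time_s: 14.5
ee_pos: [0.558, -0.0339, 0.033]
eef_rot: [0.998, -0.061, 0.0, -0.0]
force: [0.5, 0.0, -0.2]
grip_width: 0.0001
time_s: 15.0
ee_pos: [0.5579, -0.0343, 0.0111]
eef_rot: [0.998, -0.061, 0.0, -0.0]
force: [0.2, -0.3, 0.1]
grip_width: -0.0001
```

View pics/c7.png

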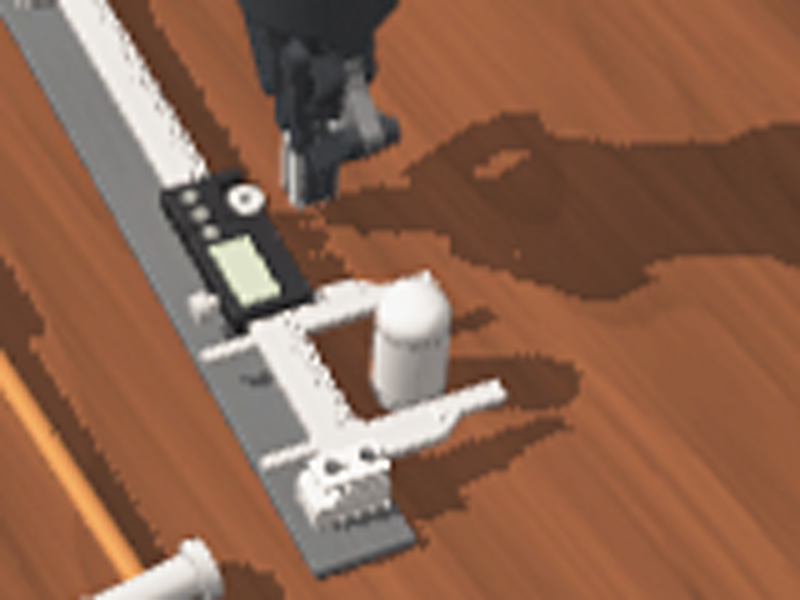

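```bash
python3 -m crank '[[0.2,-0.03,0,0,0,0],[0.2,-0.03,0,0,0,0],[0,0,0,0,0,0],[0,0,0,0,0,0]]'; python3 -m crank '[[0.03,0,0,0,0,0],[0.03,0,0,0,0,0],[0,0,0,0,0,0]]';
```

```text
time_s: 15.55
ee_pos: [0.5696, -0.0361, 0.0107]
eef_rot: [0.998, -0.061, -0.0, -0.0]
force: [0.1, 0.4, -0.5]
grip_width: 0.0001
time_s: 15.92
ee_pos: [0.5715, -0.036, 0.0107]
eef_rot: [0.998, -0.061, -0.0, -0.0]
force: [-0.0, -0.1, -0.2]
grip_width: -0.0001
```

```bash
for i in 1 2 3; do python3 -m crank '[[0.03,0,0,0,0,0],[0,0,0,0,0,0],[0,0,0,0,0,0]]' | grep -E 'pos|force'; done
```

```text
ee_pos: [0.5724, -0.0361, 0.0108]
force: [0.2, -0.2, 0.2]
ee_pos: [0.573, -0.0361, 0.0107]
force: [-5.5, -0.1, 0.6]
ee_pos: [0.5731, -0.036, 0.0106]
force: [-10.0, -0.3, 4.5]
```

```bash
python3 -m crank '[[-0.01,0,0,0,0,0],[0.008,0.066,0,0,0,0],[0.008,0.066,0,0,0,0],[0,0,0,0,0,0]]'; python3 -m crank '[[0.008,0.066,0,0,0,0],[0.008,0.066,0,0,0,0],[0,0,0,0,0,0]]'
```

```text
time_s: 17.55
ee_pos: [0.5736, -0.0321, 0.0106]
eef_rot: [0.998, -0.061, -0.001, -0.0]
force: [-7.9, 0.5, 3.8]
grip_width: -0.0002
time_s: 17.92
ee_pos: [0.574, -0.0281, 0.0106]
eef_rot: [0.998, -0.061, -0.001, -0.0]
force: [-8.6, -0.3, 3.5]
grip_width: 0.0002
```

```bash
cat > m.py <<'E'
from h import *
# displacement of the display/housing along the beam: correlate scene patches against c7-time reference
ref=np.load('ref.npy') if __import__('os').path.exists('ref.npy') else None
im,_=get_image('scene')
a=proj('scene',[.622,.0426,.031]);
def rect(im):
    g=cv2.cvtColor(im,cv2.COLOR_RGB2GRAY)
    yax=np.array([.126,.992]);xax=np.array([.992,-.126]);O=np.array([.6294,.0992])
    mm=np.array([[proj('scene',[*(O+x*xax+y*yax),.028]) for y in np.arange(.02,-.2,-.0005)] for x in np.arange(-.08,.04,.0005)],np.float32)
    return cv2.remap(g,mm[...,0],mm[...,1],cv2.INTER_CUBIC)
R=rect(im)
if ref is None:
    ref=rect(cv2.cvtColor(cv2.imread('pics/scene0.png'),cv2.COLOR_BGR2RGB)); np.save('ref.npy',ref)
T=ref[125:190,190:275]  # housing: x -17.5..15, y -75..-117
r=cv2.matchTemplate(R[120:195],T,cv2.TM_CCOEFF_NORMED)
_,v,_,l=cv2.minMaxLoc(r); print('shift mm (+ = shut)',(190-l[0])*.5,'score',round(v,2)); cv2.imwrite('pics/rect.png',np.vstack([ref,R]))
E
python3 m.py
```

```text
shift mm (+ = shut) 4.0 score 0.99
```

```bash
python3 -m crank '[[0.008,0.066,0,0,0,0],[0.008,0.066,0,0,0,0],[0.008,0.066,0,0,0,0],[0.008,0.066,0,0,0,0],[0,0,0,0,0,0]]'; python3 m.py;  python3 -m crank '[[0.008,0.066,0,0,0,0],[0.008,0.066,0,0,0,0],[0,0,0,0,0,0]]'; python3 m.py
```

```text
time_s: 18.6
ee_pos: [0.575, -0.0202, 0.0106]
eef_rot: [0.998, -0.061, -0.001, -0.0]
force: [-7.3, 0.4, 2.4]
grip_width: -0.0001
shift mm (+ = shut) 8.0 score 0.98
time_s: 19.02
ee_pos: [0.5755, -0.0162, 0.0106]
eef_rot: [0.998, -0.061, -0.001, -0.0]
force: [-8.1, -0.2, 1.8]
grip_width: -0.0002
shift mm (+ = shut) 10.0 score 0.99
```

```bash
python3 -m crank '[[-0.27,0.034,0,0,0,0],[-0.059,-0.463,0,0,0,0],[0,0,0,0,0,0],[0.12,-0.015,0,0,0,0],[0.1,-0.013,0,0,0,0],[0,0,0,0,0,0]]'; python3 -m crank '[[0.03,0,0,0,0,0],[0,0,0,0,0,0]]';  python3 -m crank '[[0.02,0,0,0,0,0],[0,0,0,0,0,0]]'; python3 m.py
```

```text
time_s: 19.82
ee_pos: [0.5733, -0.0298, 0.0107]
eef_rot: [0.998, -0.061, 0.0, -0.0]
force: [0.5, 0.6, 0.0]
grip_width: -0.0
time_s: 20.08
ee_pos: [0.5738, -0.0299, 0.0107]
eef_rot: [0.998, -0.061, -0.0, -0.0]
force: [-0.1, 0.5, -0.9]
grip_width: 0.0003
time_s: 20.32
ee_pos: [0.5742, -0.0299, 0.0107]
eef_rot: [0.998, -0.061, -0.0, -0.0]
force: [-2.9, 0.0, 0.7]
grip_width: 0.0
shift mm (+ = shut) 10.0 score 0.99
```

```bash
python3 -m crank '[[0.027,0,0,0,0,0],[0,0,0,0,0,0],[0.008,0.066,0,0,0,0],[0.008,0.066,0,0,0,0],[0.008,0.066,0,0,0,0],[0.008,0.066,0,0,0,0],[0,0,0,0,0,0]]'; python3 m.py; python3 -m crank '[[0.008,0.066,0,0,0,0],[0.008,0.066,0,0,0,0],[0.008,0.066,0,0,0,0],[0.008,0.066,0,0,0,0],[0.008,0.066,0,0,0,0],[0,0,0,0,0,0]]'; python3 m.py
```

```text
time_s: 21.25
ee_pos: [0.5749, -0.0221, 0.0105]
eef_rot: [0.998, -0.061, -0.002, 0.0]
force: [-11.5, 0.5, 3.5]
grip_width: -0.0003
shift mm (+ = shut) 14.0 score 0.99
time_s: 22.05
ee_pos: [0.576, -0.0122, 0.0105]
eef_rot: [0.998, -0.061, -0.002, 0.0]
force: [-11.2, 0.4, 5.0]
grip_width: -0.0002
shift mm (+ = shut) 19.0 score 0.99
```

```bash
python3 -m crank '[[-0.027,0,0,0,0,0],[0,0,0,0,0,0],[0.008,0.066,0,0,0,0],[0.008,0.066,0,0,0,0],[0.006,0.05,0,0,0,0],[0,0,0,0,0,0]]'; python3 m.py
python3 - <<'E'
from h import *
im,_=get_image('top'); save('c8',cv2.resize(im[195:275,250:380],(780,480),interpolation=cv2.INTER_CUBIC))
E
```

```text
time_s: 22.85
ee_pos: [0.5765, -0.0068, 0.0106]
eef_rot: [0.998, -0.061, -0.001, 0.0]
force: [-7.2, -0.4, 1.4]
grip_width: 0.0001
shift mm (+ = shut) 22.0 score 0.99
```

View pics/c8.png

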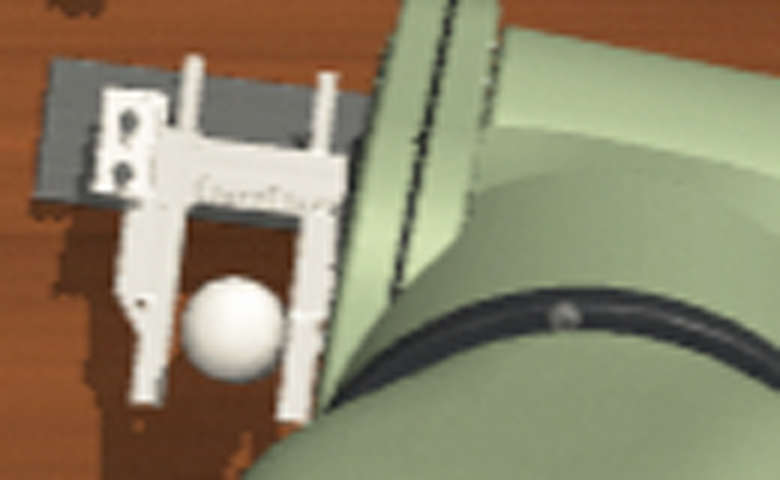

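```bash
python3 -m crank '[[-0.27,0.034,0,0,0,0],[-0.042,-0.33,0,0,0,0],[0,0,0,0,0,0],[0.12,-0.015,0,0,0,0],[0.12,-0.015,0,0,0,0],[0,0,0,0,0,0],[0,0,0,0,0,0]]'; python3 -m crank '[[0.02,0,0,0,0,0],[0,0,0,0,0,0],[0,0,0,0,0,0]]'; python3 m.py
```

```text
time_s: 23.82
ee_pos: [0.5752, -0.0164, 0.0107]
eef_rot: [0.998, -0.061, -0.0, -0.0]
force: [-2.3, 0.8, -1.0]
grip_width: 0.0
time_s: 24.2
ee_pos: [0.5754, -0.0164, 0.0107]
eef_rot: [0.998, -0.061, -0.0, -0.0]
force: [-5.6, 2.0, 0.7]
grip_width: 0.0001
shift mm (+ = shut) 22.0 score 0.99
```

```bash
python3 -m crank '[[0.006,0.033,0,0,0,0],[0.004,0.033,0,0,0,0],[0.004,0.033,0,0,0,0],[0.004,0.033,0,0,0,0],[0,0,0,0,0,0],[0,0,0,0,0,0]]'; python3 m.py; for i in 1 2; do python3 -m crank '[[0.002,0.016,0,0,0,0],[0,0,0,0,0,0],[0,0,0,0,0,0]]'|grep -E 'pos|forc'; done; python3 m.py
```

```text
time_s: 25.0
ee_pos: [0.5758, -0.0128, 0.0107]
eef_rot: [0.998, -0.061, -0.001, 0.0]
force: [-6.6, -0.8, 1.5]
grip_width: -0.0002
shift mm (+ = shut) 23.0 score 0.99
ee_pos: [0.5758, -0.0124, 0.0107]
force: [-5.9, -1.4, 1.5]
ee_pos: [0.5759, -0.0119, 0.0107]
force: [-5.8, -2.2, 1.6]
shift mm (+ = shut) 23.5 score 0.98
```

```bash
for i in 1 2 3; do python3 -m crank '[[0.002,0.016,0,0,0,0],[0,0,0,0,0,0],[0,0,0,0,0,0]]'|grep -E 'pos|forc'; done; python3 m.py
```

```text
ee_pos: [0.5759, -0.0114, 0.0106]
force: [-6.4, -1.2, 1.8]
ee_pos: [0.576, -0.011, 0.0107]
force: [-7.2, -1.6, 2.0]
ee_pos: [0.5761, -0.0104, 0.0107]
force: [-6.5, -0.7, 1.8]
shift mm (+ = shut) 24.5 score 0.99
```

```bash
for i in 1 2 3; do python3 -m crank '[[0.002,0.012,0,0,0,0],[0,0,0,0,0,0],[0,0,0,0,0,0]]'|grep -E 'pos|forc'; done; python3 m.py
```

```text
ee_pos: [0.5761, -0.0101, 0.0107]
force: [-7.6, -1.2, 1.9]
ee_pos: [0.5762, -0.0097, 0.0107]
force: [-6.3, -1.5, 2.1]
ee_pos: [0.5762, -0.0094, 0.0107]
force: [-6.8, -1.7, 1.3]
shift mm (+ = shut) 25.0 score 0.99
```

```bash
python3 - <<'E'
from h import *
im,d=get_image('top'); save('c9',cv2.resize(im[225:275,255:325],(784,560),interpolation=cv2.INTER_CUBIC))
E
```

```text
(no output)
```

View pics/c9.png

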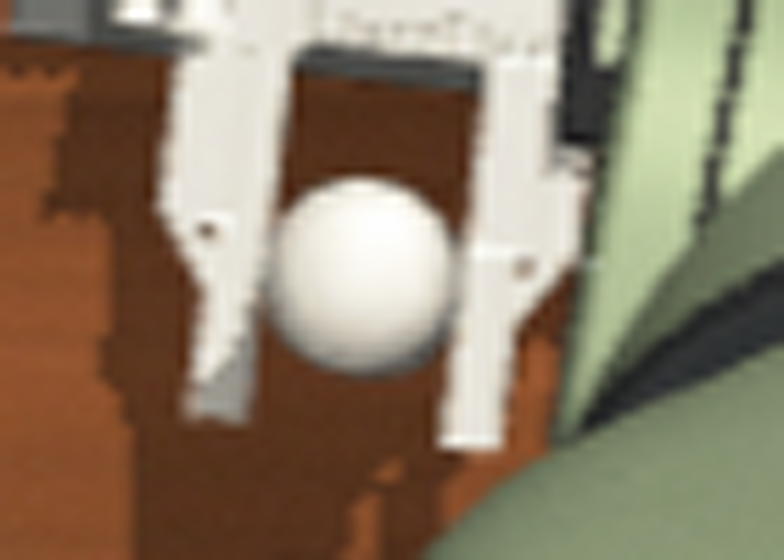

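```bash
for i in 1 2 3; do python3 -m crank '[[0.001,0.01,0,0,0,0],[0,0,0,0,0,0],[0,0,0,0,0,0]]'|grep -E 'pos|forc'; done; python3 m.py
```

```text
ee_pos: [0.5762, -0.0091, 0.0107]
force: [-7.0, -1.5, 2.3]
ee_pos: [0.5762, -0.0088, 0.0107]
force: [-6.3, -2.7, 1.4]
ee_pos: [0.5763, -0.0085, 0.0107]
force: [-6.5, -2.2, 1.2]
shift mm (+ = shut) 25.5 score 0.99
```

```bash
cat > f.py <<'E'
from h import *
F=[]
for i in range(4): get_image('top'); F.append(ctrl.observe()['force'])
F=np.mean(F,0); print('normal',-F[:2]@[.992,-.126],'tang',-F[:2]@[.126,.992])
E
python3 f.py; for i in 1 2; do python3 -m crank '[[0.001,0.01,0,0,0,0],[0,0,0,0,0,0],[0,0,0,0,0,0]]'|grep -E 'pos|forc'; python3 f.py; done; python3 m.py
```

```text
normal 6.29035851887346 tang 2.3041997486508805
ee_pos: [0.5763, -0.0082, 0.0107]
force: [-6.9, -2.4, 2.1]
normal 6.326273326854624 tang 2.3327924270078806
ee_pos: [0.5764, -0.0079, 0.0107]
force: [-6.4, -1.9, 1.9]
normal 6.314657182665745 tang 2.318082002714549
shift mm (+ = shut) 26.0 score 0.98
```

```bash
for i in 1 2 3; do python3 -m crank '[[0.001,0.01,0,0,0,0],[0,0,0,0,0,0],[0,0,0,0,0,0]]'|grep -E 'pos'; python3 f.py; done; python3 m.py
```

```text
ee_pos: [0.5765, -0.0076, 0.0107]
normal 6.076666659499705 tang 2.1171352012374935
ee_pos: [0.5765, -0.0073, 0.0107]
normal 6.100479977124585 tang 2.2922102738441827
ee_pos: [0.5765, -0.007, 0.0107]
normal 6.604106381560154 tang 2.8297172601244105
shift mm (+ = shut) 26.5 score 0.99
```

```bash
python3 f.py; python3 -m crank '[[0.001,0.006,0,0,0,0],[0,0,0,0,0,0],[0,0,0,0,0,0]]'|grep -E 'pos'; python3 f.py; python3 m.py
```

```text
normal 6.500985398173759 tang 2.2133524323927065
ee_pos: [0.5765, -0.0069, 0.0107]
normal 6.211606065623399 tang 2.5055610026303605
shift mm (+ = shut) 26.5 score 0.99
```

```bash
sed -i 's/range(4)/range(6)/' f.py; for i in 1 2; do python3 -m crank '[[0.001,0.008,0,0,0,0],[0,0,0,0,0,0],[0,0,0,0,0,0]]'|grep -E 'pos'; python3 f.py;  done; python3 m.py
```

```text
ee_pos: [0.5765, -0.0066, 0.0107]
normal 6.051314465120932 tang 2.209875608448666
ee_pos: [0.5766, -0.0064, 0.0107]
normal 6.306314146868509 tang 3.026269945627338
shift mm (+ = shut) 26.5 score 0.98
```

```bash
python3 f.py; python3 -m crank '[[0.001,0.006,0,0,0,0],[0,0,0,0,0,0],[0,0,0,0,0,0]]'|grep -E 'pos'; python3 f.py; python3 m.py; python3 -c "
from h import *;print(ctrl.observe()['time_s'])"
```

```text
normal 6.594034745768271 tang 3.2885646736094913
ee_pos: [0.5766, -0.0063, 0.0107]
normal 6.182822161429084 tang 3.3693297234627546
shift mm (+ = shut) 26.5 score 0.98
35.85
```

```bash
python3 -m crank '[[0,0.004,0,0,0,0],[0,0,0,0,0,0],[0,0,0,0,0,0]]'|grep -E 'pos'; python3 f.py; python3 m.py
```

```text
ee_pos: [0.5766, -0.0063, 0.0106]
normal 6.28370933596912 tang 3.5156257488429823
shift mm (+ = shut) 26.5 score 0.98
```

```bash
python3 -m crank '[[-0.1,0.013,0,0,0,0],[-0.4,0.05,0,0,0,0],[-0.6,0,0,0,0,0],[-0.5,-0.5,0,0,0,0],[0,-0.5,1,0,0,0],[0,-1,1,0,0,0],[-0.5,-1,1,0,0,0],[-0.5,-1,0,0,0,0]]'; python3 -m crank '[[0,-1,0,0,0,0],[0,-1,0,0,0,0],[0,0,0,0,0,0],[0,0,0,0,0,0]]'; python3 m.py; python3 - <<'E'
from h import *
im,_=get_image('scene');im2,d=get_image('top'); a=cv2.resize(im[190:310,270:430],(800,600));b=cv2.resize(im2[225:275,255:325],(800,600)); save('c10',cv2.resize(np.hstack([a,b]),(800,300)))
P=np.array([at_d('top',u,v,d[v,u]) for v in range(230,275) for u in range(272,305) if d[v,u]>0]); Q=P[P[:,2]>.035];Q=Q[Q[:,0]<.6];print(Q.mean(0))
E
```

```text
time_s: 37.58
ee_pos: [0.5, -0.125, 0.1027]
eef_rot: [0.998, -0.061, 0.002, 0.0]
force: [1.1, -0.3, -0.4]
grip_width: -0.0001
time_s: 38.08
ee_pos: [0.4995, -0.1831, 0.1008]
eef_rot: [0.998, -0.061, 0.0, -0.0]
force: [-0.5, 0.0, 0.0]
grip_width: -0.0002
shift mm (+ = shut) 26.5 score 0.98
[0.57780414 0.08908658 0.05469303]
```

View pics/c10.png

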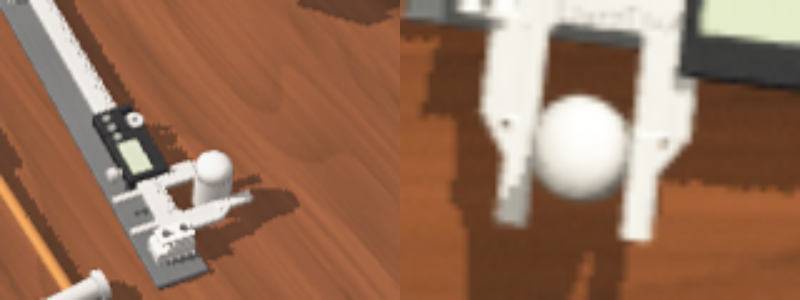

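```bash
python3 -c "
from h import *;print(ticket.sign_off())"
```

```text
the job is handed in; nothing more can be done
None
```

I stood the silver cap upright between the open caliper jaws and let go. I then closed the jaws on it by rolling the thumbwheel, in three strokes with the closed fingertips. The job was handed in at about 38 s, with the hand well clear; no verdict is reported.

**Wheel and squeeze forces**
- The force pressing on the wheel reached about 12 N (limit 16 N) partway through, and about 6 N during the final stroke.
- The force along the rim rose from a steady 2.3 N to 3.5 N, and the wheel stopped rolling. By the given 2 N of squeeze per extra newton, the jaws bear on the cap with roughly 2.5 N. I inferred this and did not measure it.

**Last checks**
- The jaw had not moved when I took the hand away: it has shut 26.5 mm from its starting place, the same before and after.
- The cap stands upright with both jaws against it. It was pushed about 14 mm to the fixed jaw, where 12.5 mm was expected. Its axis is about 50 mm out from the beam.
- **Disagreement:** the jaw travel and the measured start of 57 mm give a final opening of about 30.6 mm, against the cap's 32 mm. This is within the accuracy of the picture measurements.
- I did not measure the bystanders again. I noticed no contact with them during the moves.

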